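# Peel off and show the specimen tray with the vial

### The job

The specimen trays in the two stacks are nested and snapped fast to one another. Find the top tray in which the corked glass vial lies, take it by its own upright ear (the highest of its stack) and peel it off, ear corner first while the opposite corner is still down, so that the trays under it, the other stack and the things around stay where they are. Then hold the tray up level for the class, about 20 cm above the bench, with the vial still in it, and finish while holding it there.

Things in the scene. Friction and masses are not known exactly. Their poses are not given: they have to be found in the camera images.
- tray_a: top tray of stack_a: white plastic, square with cut corners, 124 mm across the sides, 152 mm across the cut corners, 24 mm high, 0.14 kg. Origin: centre of its floor's underside, z up; its own -x axis points to the corner with the ear, +x to the far corner. Rim 9 mm wide, from 12 to 24 mm above the origin; floor 2.5 mm thick and about 90 mm across inside
- tray_a_ear (a point): grip point on the upright ear of tray_a, 85 mm from the tray's centre along its own -x, 33 mm above its origin; axes as the tray's. The ear is 9 mm thick (along x), 26 mm wide (along y) and stands 18 mm above the rim, 9 mm above and below this point. It is the stack's highest ear and points to world -x within 30 degrees; those of the trays below are at the other corners, 12 mm or more lower
- tray_a_far (a point): bottom of tray_a's rim at the corner opposite the ear, 76 mm from the centre along its own +x, 12 mm above its origin: the edge the tray tips about when the ear is lifted. Tipped so, the clips let go in turn, near ones first, at about 4 N at the ear (weight included); all are free when it is tipped 8 degrees (ear 22 mm up). Pulled up level, all clips hold at once, more than the stack weighs, and it comes along
- stack_a: what is under tray_a: three more such trays on a wooden board 132 x 132 x 10 mm, one piece of 0.72 kg loose on the bench. Origin: centre of the board's underside, axes as tray_a. The tray rests on the rim 58 mm above it (tray origin at 46 mm), nested 12 mm deep with 2 mm play; four springy snap clips, one at the middle of each side, lap 2 mm over the lip at the foot of its rim
- tray_b: top tray of stack_b: white plastic, square with cut corners, 124 mm across the sides, 152 mm across the cut corners, 24 mm high, 0.14 kg. Origin: centre of its floor's underside, z up; its own -x axis points to the corner with the ear, +x to the far corner. Rim 9 mm wide, from 12 to 24 mm above the origin; floor 2.5 mm thick and about 90 mm across inside
- tray_b_ear (a point): grip point on the upright ear of tray_b, 85 mm from the tray's centre along its own -x, 33 mm above its origin; axes as the tray's. The ear is 9 mm thick (along x), 26 mm wide (along y) and stands 18 mm above the rim, 9 mm above and below this point. It is the stack's highest ear and points to world -x within 30 degrees; those of the trays below are at the other corners, 12 mm or more lower
- tray_b_far (a point): bottom of tray_b's rim at the corner opposite the ear, 76 mm from the centre along its own +x, 12 mm above its origin: the edge the tray tips about when the ear is lifted. Tipped so, the clips let go in turn, near ones first, at about 4 N at the ear (weight included); all are free when it is tipped 8 degrees (ear 22 mm up). Pulled up level, all clips hold at once, more than the stack weighs, and it comes along
- stack_b: what is under tray_b: three more such trays on a wooden board 132 x 132 x 10 mm, one piece of 0.72 kg loose on the bench. Origin: centre of the board's underside, axes as tray_b. The tray rests on the rim 58 mm above it (tray origin at 46 mm), nested 12 mm deep with 2 mm play; four springy snap clips, one at the middle of each side, lap 2 mm over the lip at the foot of its rim
- grinder_foot (a point): centre of the foot, on the bench, of the fixed hand grinder: a solid obstacle 515 mm tall, some 280 mm (x) by 350 mm (y), between the arm's start and the trays; a tool kept within 0.44 m of the base axis passes in front of it. Two glass jars up to 300 mm tall stand at the back left (x 0.70 and 0.73, y 0.41 and 0.28)
- vial_mid (a point): middle of the corked glass vial, 19 mm thick and 68 mm long (along its own y), lying loose in one of the two top trays, 19 g; it does not roll
- stopper_mid (a point): middle (half-way up) of the brown cork stopper, 26 mm across and 24 mm high, standing loose in the other top tray
- petri: glass petri dish, 62 mm across, 14 mm high, origin at the centre of its underside; bystander
- forceps: steel forceps lying flat, 132 x 16 x 9 mm (long along its own y), origin at the centre of its underside; bystander
- lens: folding pocket lens, 28 x 45 x 12 mm, origin at the centre of its underside; bystander

How it is judged:
By the outcome, as a careful person would: the job done as asked, in the order asked, and still so for the second after the job is handed in, while the arm keeps its last pose, push and grip.
It also fails if it takes over 48 s, if anything falls off the work surface, if the arm or the gripper's body presses on something with over 40 N, if the wrist force passes 120 N, or if a joint passes its speed limit or range.

### The arm

A 7-joint arm with a two-finger parallel gripper is mounted at the origin on the work surface; the furniture and walls round the work are solid. World frame = base frame: x ahead of the robot, y to its left, z up, the work surface at z = 0. Lengths are in m, angles in rad, forces in N, time in s.
With the tool pointing down it reaches from about 0.4 to 0.9 m from the base axis. Payload 5.5 kg.
Tool frame: the origin (TCP) lies at the centre of the arm's flange, where the gripper is bolted on; the fingertips stand 178 mm ahead of it and the grasp point (between the pads) lies 159 mm ahead of it; z points along the fingers, y is the line along which they close (so a half turn about z gives the same grasp; the last joint's range is limited). The gripper opens to 92 mm and grips with 3 to 60 N. Pads are 19 mm wide; open, the fingers measure 130 mm over their backs; the gripper's body (75 mm by 190 mm) begins 47 mm behind the grasp point.
Start: joints at [1.416, 0.501, -0.427, 1.55, 0.221, 1.138, -0.21], TCP at [0.264, -0.594, 0.405] pointing down, gripper open.
Joint ranges: [-2.88, 2.88], [-0.31, 2.03], [-1.54, 1.56], [0.2, 2.42], [-1.41, 4.55], [0.19, 2.02], [-2.57, 2.57]. Speed limits (rad/s): [2.57, 2.57, 3.14, 3.14, 3.14, 3.14, 3.14].

### API

Orientations are given as a unit quaternion [x, y, z, w].
In Python, from plant import robot gives the robot as it stands.
- The arm moves only by the shell command python3 -m inch 'ROWS' [FORCE]. ROWS is JSON, a list of rows, each an object of numbers: "dx", "dy", "dz": the shift along the tool's x, y, z in units of 25 mm (1.0 is 25 mm); "wx", "wy", "wz": the turn, a rotation vector about the tool's x, y, z in units of 6 degrees (1.0 is 6 degrees); "hand": the closure, from 0 (fully open) to 1 (shut). A call has 1 to 5 rows; each row is the pose to reach, as a shift and turn from the pose commanded when the call began, along the tool's axes at that moment; what a row does not reach only later rows make up. A row lasts 1/12 s, in which the tool goes at most 41.7 mm and 7.16 degrees, less where a joint would pass 70% of its speed; a pose out of reach is approached as far as the arm can. A call with a gripper value outside its range is refused whole. The fingers move at their own pace and stop on an object; FORCE is the grip in N (left out, the last holds). Time passes only in rows, so rows that repeat a pose let the fingers close. It gives the time, the measured TCP pose, the force, the opening and the grip force at its end, in the units of the state.
- robot.state(): the state, without advancing time (a new reading comes with each control period).
- robot.camera(name): name is "scene" or "side" or "wrist"; returns a dict with "pixels" (420x560x3 uint8, red, green, blue), "range_z" (420x560 float32, m along the optical axis (not along the pixel's ray), 0 where there is no reading), "vertical_fov" (degrees; the focal length in pixels is half the picture's height over the tangent of half this angle, whatever the lens; pixels are square), "cx", "cy" (the principal point, pixels), "k1" (the pictures are not rectified: a ray, as slopes to the right and down, at radius r is drawn at 1 + k1 r^2 times it, then the intrinsics apply), "camera_from_world" (4x4, takes a point from world to camera coordinates). Camera axes: x right, y down, z forward; pixel columns grow to the right and rows downward; lengths in m; the calibration is good to about 2 mm. A picture is of the moment at which its call begins.
- robot.sign_off(): hands the job in; it is judged then, once.
The state is a dict: "t": time; "joint_positions": joint angles; "dq": joint speeds; "joint_efforts": joint torques, N m; "tool_pos": TCP position; "orientation": TCP orientation; "wrist_force": force on the tool from outside, world axes, zero at the start; "moment": the same for the moment, N m; "opening": opening from 0.0 (shut) to 1.0 (fully open); "gripper_force": force on a finger pad.
Only numpy, scipy, OpenCV 4.12 (cv2) and the standard library are available. Lean on these libraries where they do the work, as an engineer would, in place of code of your own. Each camera call takes 0.05 s, during which the arm holds its last target. There are 200 camera calls.

## Working session

There is one attempt and no reset: what is moved stays moved. The work goes in short steps, Python scripts to look and compute and a shell command to move; the robot and the scene stay as the last step left them, time stands still between calls to the robot, and variables do not carry over. Pictures are saved under pics/ and viewed, at most 10 in all, crops included, and the job is handed in when it is done.

```bash
ls; mkdir -p pics; cat > h.py <<'E'
import numpy as np, cv2
from plant import robot
def K(c):
    H=c["pixels"].shape[0]; f=H/2/np.tan(np.radians(c["vertical_fov"])/2)
    return f
def ray(c,u,v):
    f=K(c); d=np.array([(u-c["cx"])/f,(v-c["cy"])/f]); s=d.copy()
    for _ in range(30): s=d/(1+c["k1"]*(s@s))
    return np.array([s[0],s[1],1.])
def world(c,u,v,z=None):
    T=np.linalg.inv(c["camera_from_world"]); r=ray(c,u,v)
    if z is None: z=c["range_z"][int(round(v)),int(round(u))]
    return T[:3,:3]@(r*z)+T[:3,3]
def onplane(c,u,v,h):
    T=np.linalg.inv(c["camera_from_world"]); d=T[:3,:3]@ray(c,u,v); o=T[:3,3]
    return o+d*(h-o[2])/d[2]
def cloud(c):
    f=K(c);H,W=c["range_z"].shape
    u,v=np.meshgrid(np.arange(W),np.arange(H)); dx=(u-c["cx"])/f; dy=(v-c["cy"])/f; sx,sy=dx,dy
    for _ in range(30):
        k=1+c["k1"]*(sx**2+sy**2); sx,sy=dx/k,dy/k
    z=c["range_z"]; P=np.stack([sx*z,sy*z,z],-1); T=np.linalg.inv(c["camera_from_world"])
    P=P@T[:3,:3].T+T[:3,3]; P[z==0]=np.nan
    return P
def snap(name,tag):
    c=robot.camera(name); np.savez(f"{tag}.npz",**c); cv2.imwrite(f"pics/{tag}.png",c["pixels"][:,:,::-1]); return c
def load(tag):
    d=np.load(tag+".npz"); return {k:(d[k] if d[k].ndim else d[k].item()) for k in d.files}
E
python3 - <<'E'
from h import *
for n in("scene","side"):
    c=snap(n,n); T=np.linalg.inv(c["camera_from_world"]); print(n,T[:3,3],c["vertical_fov"],c["k1"])
a=[cv2.imread(f"pics/{n}.png") for n in("scene","side")]
print(robot.state())
E
```

```text
pics
scene [0.2962576  0.38813475 0.99554628] 55.75333930494289 -0.062457372234394834
side [-0.284813   -0.42665777  0.67619116] 47.90896786933597 0.0558767699228355
{'t': 0.1, 'joint_positions': array([ 1.41619646,  0.50177575, -0.42678742,  1.55133061,  0.22082373,
        1.13829614, -0.21030263]), 'dq': array([ 4.40320200e-04, -2.71483705e-03,  3.72333424e-04, -2.13579568e-03,
       -6.75294258e-04, -5.66025397e-05, -5.76022581e-04]), 'joint_efforts': array([-1.08919715e-02, -5.67875969e+01, -5.83832189e+00, -2.79916960e+01,
       -6.89227693e-02,  2.41032435e-02,  5.16591945e-05]), 'tool_pos': array([ 0.26355162, -0.59383076,  0.40377262]), 'orientation': array([ 9.78255627e-01,  2.07400964e-01, -1.62811537e-04, -8.61735504e-04]), 'wrist_force': array([-0.19483741, -0.25012814, -0.26250312]), 'moment': array([-0.00999678, -0.03154187,  0.00535171]), 'gripper_force': 0.0, 'opening': 1.0025132114919464}
```

View pics/scene.png

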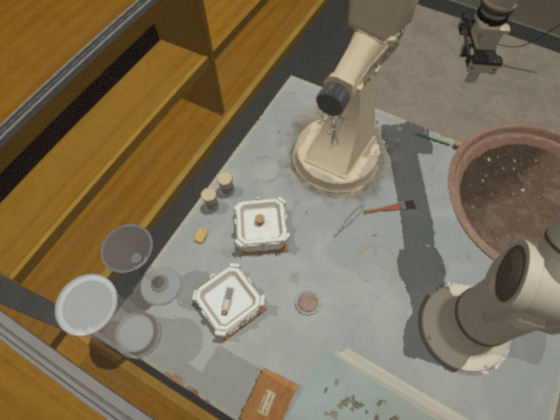

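View pics/side.png

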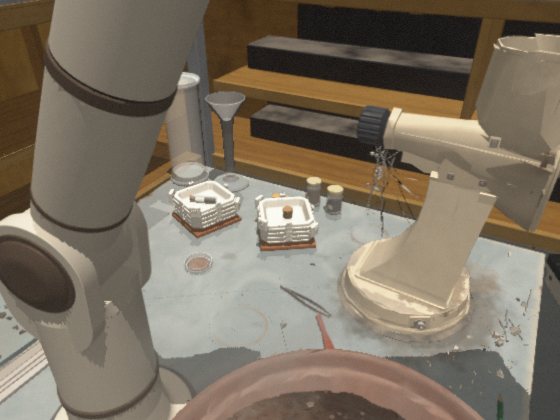

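The scene view shows the vial in the tray at about (228,300) and the cork stopper in the one at (260,222). The side view agrees: vial tray at (207,205), stopper tray at (287,215). I'll enlarge the vial tray in both.

```bash
python3 - <<'E'
from h import *
s=load("scene");d=load("side")
for c,pts in((s,[(228,300),(260,222),(260,218),(307,302),(350,215),(201,235),(340,170),(465,330)]),(d,[(207,200),(287,212),(198,263),(305,302),(277,195)])):
    for p in pts: print(p,world(c,*p).round(3))
A=cv2.resize(s["pixels"][250:350,180:280,::-1],(400,400),interpolation=cv2.INTER_CUBIC)
B=cv2.resize(d["pixels"][165:245,160:240,::-1],(400,400),interpolation=cv2.INTER_CUBIC)
cv2.imwrite("pics/crop1.png",np.hstack([A,B]))
E
```

```text
(228, 300) [0.533 0.234 0.064]
(260, 222) [0.568 0.021 0.072]
(260, 218) [0.574 0.011 0.071]
(307, 302) [0.296 0.388 0.996]
(350, 215) [ 0.377 -0.143  0.01 ]
(201, 235) [0.708 0.109 0.011]
(340, 170) [ 0.455 -0.227  0.067]
(465, 330) [0.033 0.056 0.126]
(207, 200) [0.535 0.219 0.058]
(287, 212) [0.564 0.007 0.069]
(198, 263) [0.366 0.129 0.008]
(305, 302) [ 0.364 -0.138  0.009]
(277, 195) [0.707 0.111 0.013]
```

View pics/crop1.png

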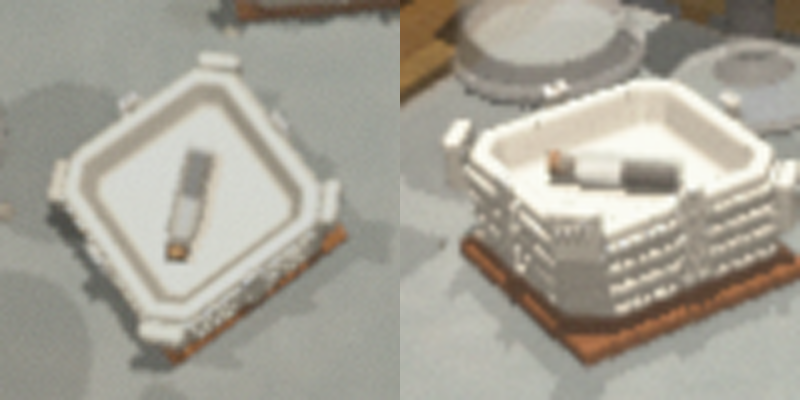

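The crop shows the vial in the left/back tray. Ears stand at (262,300), (235,266), (195,295) and (220,333) in the scene image, and I'll pick the highest by height.

```bash
python3 - <<'E'
from h import *
for n in("scene","side"):
    c=load(n);P=cloud(c)
    for cx,cy in((0.535,0.225),(0.57,0.015)):
        r=np.hypot(P[...,0]-cx,P[...,1]-cy)
        for a,b in((.064,.075),(.079,.095)):
            m=(r<.12)&(P[...,2]>a)&(P[...,2]<b)
            Q=P[m]; v,u=np.nonzero(m)
            if len(Q): print(n,a,len(Q),"mean",Q.mean(0).round(4),"bbox-mid",((Q.min(0)+Q.max(0))/2).round(4),Q.min(0).round(3),Q.max(0).round(3),"px",u.mean().round(1),v.mean().round(1))
            if a>.07: print(np.hstack([Q,np.c_[u,v]]).round(3)[:40])
    print(world(c,*((262,298) if n=="scene" else (196,209))))
E
```

```text
scene 0.064 1096 mean [0.5351 0.2324 0.0688] bbox-mid [0.5313 0.2305 0.0695] [0.451 0.144 0.064] [0.612 0.317 0.075] px 227.4 299.0
scene 0.079 63 mean [0.4757 0.2034 0.0855] bbox-mid [0.5257 0.2279 0.0854] [0.451 0.165 0.079] [0.6   0.29  0.092] px 254.7 298.3
[[5.97e-01 1.98e-01 7.90e-02 2.13e+02 2.73e+02]
 [6.00e-01 2.06e-01 8.00e-02 2.10e+02 2.75e+02]
 [5.99e-01 2.08e-01 8.00e-02 2.10e+02 2.76e+02]
 [5.17e-01 1.65e-01 7.90e-02 2.48e+02 2.77e+02]
 [5.13e-01 1.67e-01 8.10e-02 2.49e+02 2.78e+02]
 [5.15e-01 1.70e-01 7.90e-02 2.48e+02 2.79e+02]
 [5.12e-01 1.69e-01 8.00e-02 2.49e+02 2.79e+02]
 [5.10e-01 1.67e-01 8.00e-02 2.50e+02 2.79e+02]
 [5.09e-01 1.70e-01 8.00e-02 2.50e+02 2.80e+02]
 [4.66e-01 1.90e-01 8.50e-02 2.61e+02 2.95e+02]
 [4.64e-01 1.89e-01 8.90e-02 2.62e+02 2.95e+02]
 [4.62e-01 1.88e-01 9.00e-02 2.63e+02 2.95e+02]
 [4.60e-01 1.86e-01 8.60e-02 2.64e+02 2.95e+02]
 [4.65e-01 1.92e-01 8.80e-02 2.61e+02 2.96e+02]
 [4.62e-01 1.92e-01 9.20e-02 2.62e+02 2.96e+02]
 [4.61e-01 1.90e-01 8.70e-02 2.63e+02 2.96e+02]
 [4.59e-01 1.89e-01 8.60e-02 2.64e+02 2.96e+02]
 [4.63e-01 1.95e-01 8.
[... 7206 characters left out ...]
-01 4.20e-02 8.30e-02 2.57e+02 2.20e+02]
 [4.81e-01 3.80e-02 8.50e-02 2.58e+02 2.20e+02]
 [4.81e-01 3.00e-02 8.80e-02 2.61e+02 2.20e+02]
 [4.83e-01 2.90e-02 8.70e-02 2.62e+02 2.20e+02]
 [4.84e-01 2.70e-02 8.70e-02 2.63e+02 2.20e+02]
 [4.82e-01 2.20e-02 9.00e-02 2.64e+02 2.20e+02]
 [4.84e-01 2.10e-02 8.80e-02 2.65e+02 2.20e+02]
 [4.85e-01 1.90e-02 8.90e-02 2.66e+02 2.20e+02]
 [4.85e-01 4.00e-02 7.90e-02 2.58e+02 2.21e+02]
 [4.81e-01 3.50e-02 8.30e-02 2.59e+02 2.21e+02]
 [4.81e-01 3.30e-02 8.40e-02 2.60e+02 2.21e+02]
 [4.81e-01 3.00e-02 8.40e-02 2.61e+02 2.21e+02]
 [4.83e-01 2.90e-02 8.40e-02 2.62e+02 2.21e+02]
 [4.83e-01 2.60e-02 8.50e-02 2.63e+02 2.21e+02]]
[0.45470754 0.19088081 0.08400118]
```

```bash
cat >> h.py <<'E'
from scipy.spatial.transform import Rotation as R
def go(p,yaw=None,Rt=None,com=None):
    "shift/turn units in tool axes from current pose to TCP p with tool down, y axis at yaw deg"
    s=robot.state(); R0=R.from_quat(s["orientation"])
    if Rt is None:
        y=np.array([np.cos(np.radians(yaw)),np.sin(np.radians(yaw)),0]); z=np.array([0,0,-1.]); Rt=R.from_matrix(np.c_[np.cross(y,z),y,z])
    d=R0.inv().apply(np.array(p)-s["tool_pos"])/.025; w=np.degrees((R0.inv()*Rt).as_rotvec())/6
    print("d",d.round(2),"w",w.round(2),"at",s["tool_pos"].round(4),"yaw",np.degrees(np.arctan2(*R0.as_matrix()[[1,0],1])).round(2),"t",round(s["t"],2),"F",s["wrist_force"].round(1)); return d,w
E
python3 - <<'E'
from h import *
for n in("scene","side"):
    P=cloud(load(n)).reshape(-1,3)
    m=(P[:,0]>.25)&(P[:,1]<-.02)&(P[:,1]>-.5)&(P[:,0]<.8)&(P[:,2]<.6)
    Q=P[m]; r=np.hypot(Q[:,0],Q[:,1])
    for a in np.arange(.1,.6,.1):
        k=(Q[:,2]>a)&(Q[:,2]<a+.1)
        if k.any():
            i=np.argsort(r[k])[5]; print(n,a.round(1),k.sum(),Q[k][i].round(3),r[k][i].round(3),Q[k].min(0).round(2),Q[k].max(0).round(2))
go([.171,-.375,.404],-66)
E
```

```text
scene 0.1 1597 [ 0.448 -0.266  0.105] 0.521 [ 0.43 -0.41  0.1 ] [ 0.57 -0.21  0.2 ]
scene 0.2 938 [ 0.479 -0.212  0.216] 0.524 [ 0.26 -0.5   0.2 ] [ 0.51 -0.2   0.3 ]
scene 0.3 3266 [ 0.467 -0.183  0.361] 0.501 [ 0.25 -0.5   0.3 ] [ 0.55 -0.17  0.4 ]
scene 0.4 2046 [ 0.442 -0.38   0.412] 0.583 [ 0.42 -0.46  0.4 ] [ 0.56 -0.36  0.5 ]
side 0.1 3769 [ 0.441 -0.271  0.1  ] 0.518 [ 0.43 -0.41  0.1 ] [ 0.55 -0.21  0.2 ]
side 0.2 5419 [ 0.473 -0.213  0.208] 0.518 [ 0.26 -0.5   0.2 ] [ 0.52 -0.2   0.3 ]
side 0.3 10677 [ 0.465 -0.179  0.347] 0.498 [ 0.25 -0.5   0.3 ] [ 0.52 -0.18  0.4 ]
side 0.4 6165 [ 0.438 -0.382  0.425] 0.581 [ 0.42 -0.48  0.4 ] [ 0.57 -0.36  0.5 ]
side 0.5 1394 [ 0.432 -0.394  0.503] 0.585 [ 0.42 -0.45  0.5 ] [ 0.57 -0.36  0.52]
d [ 0.17 -9.5   0.01] w [-0.02 -0.   -0.01] at [ 0.2636 -0.5938  0.4038] yaw -66.06 t 0.1 F [-0.2 -0.3 -0.3]
```

```bash
python3 -m inch '[{"dy":-1.5,"dz":-1,"hand":0.6},{"dy":-3,"dz":-2,"hand":0.6},{"dy":-4.4,"dz":-3,"hand":0.6},{"dy":-5.8,"dz":-4,"hand":0.6},{"dy":-7.2,"dz":-4.8,"hand":0.6}]' 20; python3 -m inch '[{"dy":-1.2,"hand":0.6},{"dy":-2.3,"hand":0.6},{"dy":-2.3,"hand":0.6}]'; python3 - <<'E'
from h import *
r=.405
for a in(-44,-22,0,23): go([r*np.cos(np.radians(a)),r*np.sin(np.radians(a)),.525],a)
print(robot.state()["joint_positions"])
E
```

```text
d [  6.09 -10.98  -4.83] w [-0.02 -0.   -3.68] at [ 0.2636 -0.5938  0.4038] yaw -66.06 t 0.1 F [-0.2 -0.3 -0.3]
d [ 11.27 -14.35  -4.82] w [-0.02 -0.01 -7.34] at [ 0.2636 -0.5938  0.4038] yaw -66.06 t 0.1 F [-0.2 -0.3 -0.3]
d [ 14.81 -19.42  -4.81] w [-1.000e-02 -1.000e-02 -1.101e+01] at [ 0.2636 -0.5938  0.4038] yaw -66.06 t 0.1 F [-0.2 -0.3 -0.3]
d [ 16.2  -25.73  -4.8 ] w [-1.000e-02 -1.000e-02 -1.484e+01] at [ 0.2636 -0.5938  0.4038] yaw -66.06 t 0.1 F [-0.2 -0.3 -0.3]
[ 1.41619646  0.50177575 -0.42678742  1.55133061  0.22082373  1.13829614
 -0.21030263]$[0]: bad value
$[0]: bad value
```

```bash
python3 -m inch '[{"dx":0,"dy":-1.5,"dz":-1,"wx":0,"wy":0,"wz":0,"hand":0.6}]' 20; python3 -c "
from h import *; print(robot.state()['tool_pos'],robot.state()['opening'])"
```

```text
t: 0.18
tool_pos: [0.2494, -0.5645, 0.4184]
orientation: [0.978, 0.207, 0.0, -0.006]
wrist_force: [-1.6, 0.5, -0.3]
opening: 0.967
gripper_force: 0.0
[ 0.24936265 -0.56452678  0.41841945] 0.967022099418882
```

```bash
python3 -m inch '[{"dx":0,"dy":-1.5,"dz":-1,"wx":0,"wy":0,"wz":0,"hand":0.6},{"dx":0,"dy":-3,"dz":-2,"wx":0,"wy":0,"wz":0,"hand":0.6},{"dx":0,"dy":-4.4,"dz":-3,"wx":0,"wy":0,"wz":0,"hand":0.6},{"dx":0,"dy":-5.7,"dz":-3.8,"wx":0,"wy":0,"wz":0,"hand":0.6},{"dx":0,"dy":-7,"dz":-3.8,"wx":0,"wy":0,"wz":0,"hand":0.6}]';python3 -m inch '[{"dx":0,"dy":-1.2,"dz":0,"wx":0,"wy":0,"wz":0,"hand":0.6},{"dx":0,"dy":-1.2,"dz":0,"wx":0,"wy":0,"wz":0,"hand":0.6}]'; python3 - <<'E'
from h import *
r=.41
for a in(-44,-22): go([r*np.cos(np.radians(a)),r*np.sin(np.radians(a)),.525],a)
print(robot.state()["joint_positions"])
E
```

```text
t: 0.6
tool_pos: [0.1789, -0.4017, 0.5261]
orientation: [0.978, 0.208, 0.0, 0.003]
wrist_force: [0.4, -0.7, 0.8]
opening: 0.615
gripper_force: 0.0
t: 0.77
tool_pos: [0.165, -0.3706, 0.5229]
orientation: [0.978, 0.207, -0.001, -0.001]
wrist_force: [0.1, 0.1, -0.1]
opening: 0.474
gripper_force: 0.0
d [ 6.14 -1.03 -0.1 ] w [-0.02  0.02 -3.68] at [ 0.165  -0.3706  0.5229] yaw -66.08 t 0.77 F [ 0.1  0.1 -0.1]
d [11.39 -4.45 -0.11] w [-0.03  0.02 -7.35] at [ 0.165  -0.3706  0.5229] yaw -66.08 t 0.77 F [ 0.1  0.1 -0.1]
[ 1.58339035 -0.08008076 -0.46422433  1.94980857 -0.03481598  1.26538514
 -0.02224484]
```

```bash
python3 -m inch '[{"dx":1.25,"dy":-0.05,"dz":0,"wx":0,"wy":0,"wz":-0.73,"hand":0.6},{"dx":2.49,"dy":-0.19,"dz":0,"wx":0,"wy":0,"wz":-1.47,"hand":0.6},{"dx":3.71,"dy":-0.43,"dz":0,"wx":0,"wy":0,"wz":-2.2,"hand":0.6},{"dx":4.9,"dy":-0.76,"dz":0,"wx":0,"wy":0,"wz":-2.93,"hand":0.6},{"dx":6.08,"dy":-1.18,"dz":0,"wx":0,"wy":0,"wz":-3.67,"hand":0.6}]';python3 - <<'E'
from h import *
r=.405
for a in(-22,0): go([r*np.cos(np.radians(a)),r*np.sin(np.radians(a)),.525],a)
print(robot.state()["joint_positions"])
E
```

```text
t: 1.18
tool_pos: [0.2947, -0.2858, 0.5227]
orientation: [0.92, 0.392, 0.0, -0.0]
wrist_force: [1.1, -0.3, 0.4]
opening: 0.402
gripper_force: 0.0
d [ 6.11 -1.38 -0.09] w [ 0.   -0.   -3.64] at [ 0.2947 -0.2858  0.5227] yaw -43.84 t 1.18 F [ 1.1 -0.3  0.4]
d [11.3  -4.74 -0.09] w [ 0.   -0.   -7.31] at [ 0.2947 -0.2858  0.5227] yaw -43.84 t 1.18 F [ 1.1 -0.3  0.4]
[ 1.40317098e+00 -7.22879731e-02 -6.53500521e-01  1.93719697e+00
 -4.65382946e-02  1.26197653e+00 -1.44339389e-04]
```

```bash
for i in 1; do python3 -m inch '[{"dx":1.25,"dy":-0.05,"dz":0,"wx":0,"wy":0,"wz":-0.73,"hand":0.6},{"dx":2.49,"dy":-0.2,"dz":0,"wx":0,"wy":0,"wz":-1.47,"hand":0.6},{"dx":3.71,"dy":-0.45,"dz":0,"wx":0,"wy":0,"wz":-2.2,"hand":0.6},{"dx":4.9,"dy":-0.8,"dz":0,"wx":0,"wy":0,"wz":-2.93,"hand":0.6},{"dx":6.08,"dy":-1.25,"dz":0,"wx":0,"wy":0,"wz":-3.67,"hand":0.6}]'; done
python3 -m inch '[{"dx":1.25,"dy":-0.05,"dz":0,"wx":0,"wy":0,"wz":-0.73,"hand":0.6},{"dx":2.49,"dy":-0.2,"dz":0,"wx":0,"wy":0,"wz":-1.47,"hand":0.6},{"dx":3.71,"dy":-0.45,"dz":0,"wx":0,"wy":0,"wz":-2.2,"hand":0.6},{"dx":4.9,"dy":-0.8,"dz":0,"wx":0,"wy":0,"wz":-2.93,"hand":0.6},{"dx":6.08,"dy":-1.25,"dz":0,"wx":0,"wy":0,"wz":-3.67,"hand":0.6}]';python3 - <<'E'
from h import *
go([.39,.165,.45],25)
print(robot.state()["joint_positions"])
E
```

```text
t: 1.6
tool_pos: [0.3776, -0.1543, 0.5227]
orientation: [0.828, 0.561, 0.0, -0.0]
wrist_force: [1.2, -0.1, -1.0]
opening: 0.399
gripper_force: 0.0
t: 2.02
tool_pos: [0.4051, -0.0014, 0.5228]
orientation: [0.706, 0.708, 0.0, -0.0]
wrist_force: [0.4, 0.1, -0.1]
opening: 0.398
gripper_force: 0.0
d [ 6.66 -0.58  2.92] w [ 0.01 -0.01 -4.13] at [ 0.4051 -0.0014  0.5228] yaw 0.23 t 2.02 F [ 0.4  0.1 -0.1]
[ 1.05838278 -0.11806096 -1.01690953  1.93959807 -0.10610931  1.26545726
  0.08050831]
```

```bash
python3 -m inch '[{"dx":1.3,"dy":-0.1,"dz":0.5,"wx":0,"wy":0,"wz":-0.83,"hand":0.6},{"dx":2.6,"dy":-0.2,"dz":1,"wx":0,"wy":0,"wz":-1.65,"hand":0.6},{"dx":4,"dy":-0.3,"dz":1.8,"wx":0,"wy":0,"wz":-2.5,"hand":0.6},{"dx":5.3,"dy":-0.45,"dz":2.4,"wx":0,"wy":0,"wz":-3.3,"hand":0.6},{"dx":6.6,"dy":-0.58,"dz":2.9,"wx":0,"wy":0,"wz":-4.1,"hand":0.6}]';python3 -m inch '[{"dx":0,"dy":0,"dz":0,"wx":0,"wy":0,"wz":0,"hand":0.6}]'; python3 - <<'E'
from h import *
c=snap("wrist","w1"); cv2.imwrite("pics/w1b.png",cv2.resize(c["pixels"][:,:,::-1],(800,600)))
P=cloud(c)
m=(np.hypot(P[...,0]-.459,P[...,1]-.198)<.025)&(P[...,2]>.079)&(P[...,2]<.1)
v,u=np.nonzero(m); Q=P[m]; print(len(Q), Q.mean(0) if len(Q) else 0, (u.mean(),v.mean()) if len(Q) else 0)
go([.455,.2,.35],25)
E
```

```text
t: 2.43
tool_pos: [0.3895, 0.1638, 0.4498]
orientation: [0.539, 0.842, 0.0, 0.001]
wrist_force: [0.7, -1.0, -0.4]
opening: 0.401
gripper_force: 0.0
t: 2.52
tool_pos: [0.3882, 0.1675, 0.4486]
orientation: [0.535, 0.845, 0.002, -0.003]
wrist_force: [-0.5, -0.5, 0.1]
opening: 0.4
gripper_force: 0.0
168 [0.45754957 0.19990569 0.08646421] (np.float64(343.8988095238095), np.float64(199.0297619047619))
d [0.12 2.99 3.97] w [-0.02 -0.06  0.02] at [0.3891 0.1652 0.4493] yaw 25.1 t 2.57 F [-0.1  0.5  0.3]
```

View pics/w1b.png

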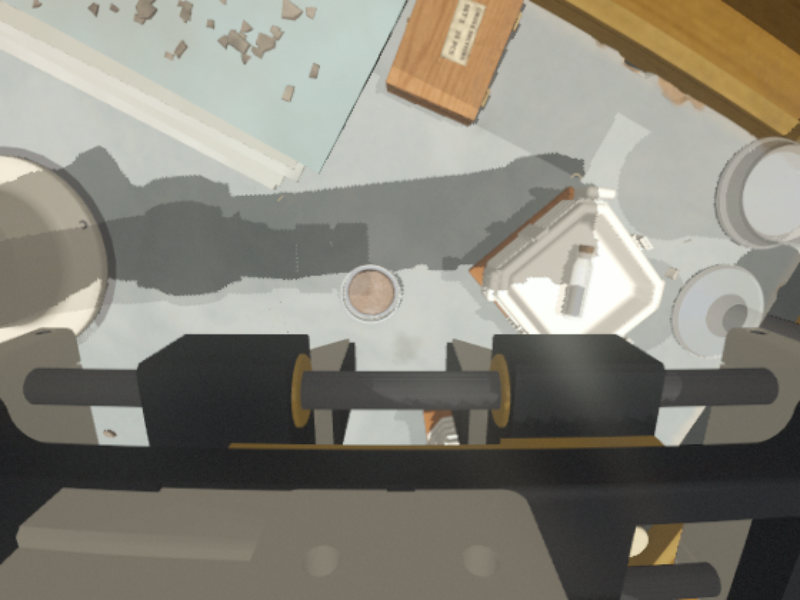

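The wrist picture shows the ear at about (490,283) in the enlarged view, with its tray's diagonal nearly along the image's horizontal, so the yaw of about 25° holds. I'll fit the tray's yaw.

```bash
python3 - <<'E'
from h import *
for n in("scene","side","w1"):
    P=cloud(load(n)).reshape(-1,3); c=np.array([.535,.231])
    for _ in range(5):
        m=(np.hypot(*(P[:,:2]-c).T)<.077)&(P[:,2]>.065)&(P[:,2]<.075)
        r=cv2.minAreaRect((P[m][:,:2]*1000).astype(np.float32)); c=np.array(r[0])/1000
    e=(np.hypot(P[:,0]-.459,P[:,1]-.198)<.025)&(P[:,2]>.0845)&(P[:,2]<.1)
    E=P[e].mean(0); d=c-E[:2]
    S=cv2.minAreaRect((P[e][:,:2]*1000).astype(np.float32))
    print(n,r,"ear",E.round(4),S,"yaw c-e",np.degrees(np.arctan2(d[1],d[0])).round(1),np.hypot(*d).round(4))
E
```

```text
scene ((537.1251831054688, 229.91571044921875), (133.24163818359375, 134.9708709716797), 72.09867858886719) ear [0.4581 0.1991 0.0879] ((458.3968811035156, 198.9915771484375), (9.349424362182617, 23.915128707885742), 29.124019622802734) yaw c-e 21.3 0.0848
side ((536.2373046875, 229.29153442382812), (138.243896484375, 134.69955444335938), 57.60295104980469) ear [0.4563 0.196  0.0875] ((456.15185546875, 196.242919921875), (7.7968621253967285, 21.007122039794922), 28.93923568725586) yaw c-e 22.6 0.0866
w1 ((537.036376953125, 229.7331085205078), (134.33836364746094, 133.65826416015625), 58.10560607910156) ear [0.458  0.1997 0.0871] ((458.5362548828125, 199.3426055908203), (9.253805160522461, 26.12320327758789), 21.300981521606445) yaw c-e 20.8 0.0845
```

```bash
python3 -c "
from h import *
go([.458,.1985,.30],21.3)"; python3 -m inch '[{"dx":0.1,"dy":0.8,"dz":1.2,"wx":0,"wy":0,"wz":0.3,"hand":0.6},{"dx":0.1,"dy":1.6,"dz":2.4,"wx":0,"wy":0,"wz":0.6,"hand":0.6},{"dx":0.1,"dy":2.4,"dz":3.6,"wx":0,"wy":0,"wz":0.6,"hand":0.6},{"dx":0.1,"dy":3,"dz":4.8,"wx":0,"wy":0,"wz":0.6,"hand":0.6},{"dx":0.1,"dy":3,"dz":5.6,"wx":0,"wy":0,"wz":0.6,"hand":0.6}]'
python3 - <<'E'
from h import *
c=snap("wrist","w2"); s=snap("side","s2")
A=cv2.resize(c["pixels"][:,:,::-1],(400,300)); B=cv2.resize(s["pixels"][130:250,130:290,::-1],(400,300),interpolation=cv2.INTER_CUBIC)
cv2.imwrite("pics/w2b.png",np.hstack([A,B]))
go([.458,.1985,.251],21.3)
E
```

```text
d [0.   3.07 5.97] w [-0.02 -0.06  0.63] at [0.3891 0.1652 0.4493] yaw 25.1 t 2.57 F [-0.1  0.5  0.3]
t: 2.98
tool_pos: [0.4601, 0.1948, 0.3077]
orientation: [0.568, 0.823, -0.0, -0.001]
wrist_force: [0.0, -0.5, 0.3]
opening: 0.403
gripper_force: 0.0
d [0.16 0.11 2.25] w [-0.06 -0.   -0.07] at [0.4571 0.1939 0.3072] yaw 20.87 t 3.08 F [-0.9  0.2  0.1]
```

View pics/w2b.png

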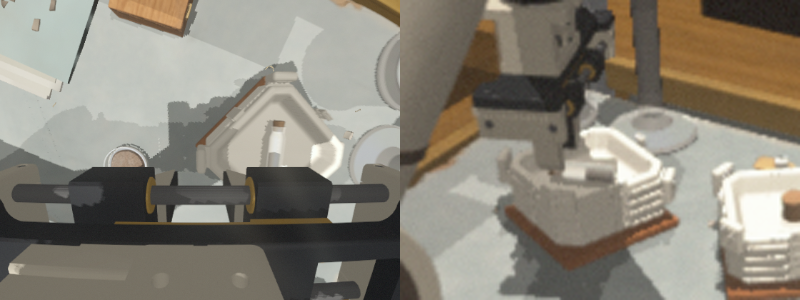

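The wrist view shows the ear, at about (203,148) in the small frame, midway between the jaws (172 and 235). The side view shows the fingers above the ear. I'll go down now.

```bash
python3 -m inch '[{"dx":0.15,"dy":0.1,"dz":0.4,"wx":0,"wy":0,"wz":0,"hand":0.6},{"dx":0.15,"dy":0.1,"dz":0.9,"wx":0,"wy":0,"wz":0,"hand":0.6},{"dx":0.15,"dy":0.1,"dz":1.4,"wx":0,"wy":0,"wz":0,"hand":0.6},{"dx":0.15,"dy":0.1,"dz":1.8,"wx":0,"wy":0,"wz":0,"hand":0.6},{"dx":0.15,"dy":0.1,"dz":1.8,"wx":0,"wy":0,"wz":0,"hand":0.6}]'
python3 - <<'E'
from h import *
s=snap("side","s3"); c=snap("scene","c3")
A=cv2.resize(c["pixels"][255:345,190:310,::-1],(400,300),interpolation=cv2.INTER_CUBIC); B=cv2.resize(s["pixels"][150:240,150:270,::-1],(400,300),interpolation=cv2.INTER_CUBIC)
cv2.imwrite("pics/s3b.png",np.hstack([A,B]))
go([.458,.1985,.251],21.3)
E
```

```text
t: 3.5
tool_pos: [0.4577, 0.1992, 0.2637]
orientation: [0.567, 0.824, -0.001, -0.0]
wrist_force: [-0.6, 0.1, 0.4]
opening: 0.398
gripper_force: 0.0
d [-0.05 -0.03  0.57] w [-0.01  0.   -0.05] at [0.4582 0.2    0.2652] yaw 21.0 t 3.6 F [0.3 0.6 0.2]
```

View pics/s3b.png

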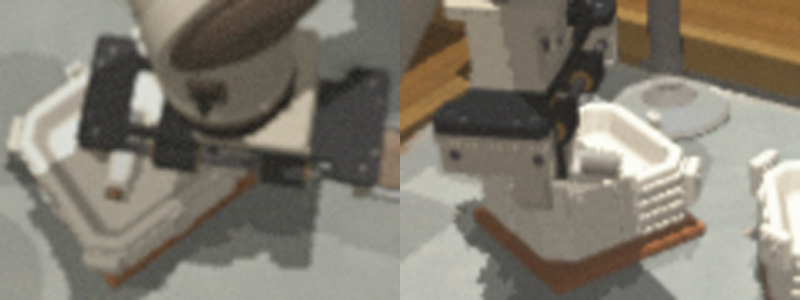

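The fingers straddle the ear, one outside and one over the rim. I'll finish the descent and close gently.

```bash
python3 -m inch '[{"dx":-0.05,"dy":0,"dz":0.3,"wx":0,"wy":0,"wz":0,"hand":0.6},{"dx":-0.05,"dy":0,"dz":0.56,"wx":0,"wy":0,"wz":0,"hand":0.6},{"dx":-0.05,"dy":0,"dz":0.56,"wx":0,"wy":0,"wz":0,"hand":0.6}]'
python3 -m inch '[{"dx":0,"dy":0,"dz":0,"wx":0,"wy":0,"wz":0,"hand":0.8},{"dx":0,"dy":0,"dz":0,"wx":0,"wy":0,"wz":0,"hand":0.8},{"dx":0,"dy":0,"dz":0,"wx":0,"wy":0,"wz":0,"hand":0.84}]' 5
python3 -m inch '[{"dx":0,"dy":0,"dz":0,"wx":0,"wy":0,"wz":0,"hand":0.86},{"dx":0,"dy":0,"dz":0,"wx":0,"wy":0,"wz":0,"hand":0.88}]' 5
```

```text
t: 3.85
tool_pos: [0.4585, 0.1984, 0.2503]
orientation: [0.567, 0.824, -0.001, -0.0]
wrist_force: [-0.3, 0.5, -0.1]
opening: 0.401
gripper_force: 0.0
t: 4.1
tool_pos: [0.4589, 0.1991, 0.2516]
orientation: [0.566, 0.824, 0.0, 0.0]
wrist_force: [-0.1, 0.4, 0.4]
opening: 0.23
gripper_force: 0.0
t: 4.27
tool_pos: [0.4589, 0.199, 0.2515]
orientation: [0.566, 0.824, 0.0, 0.0]
wrist_force: [0.5, 0.7, 0.1]
opening: 0.135
gripper_force: 0.0
```

```bash
python3 -m inch '[{"dx":0,"dy":0,"dz":0,"wx":0,"wy":0,"wz":0,"hand":0.88},{"dx":0,"dy":0,"dz":0,"wx":0,"wy":0,"wz":0,"hand":0.89},{"dx":0,"dy":0,"dz":0,"wx":0,"wy":0,"wz":0,"hand":0.89}]' 5
python3 -m inch '[{"dx":0,"dy":0,"dz":0,"wx":0,"wy":0,"wz":0,"hand":0.9},{"dx":0,"dy":0,"dz":0,"wx":0,"wy":0,"wz":0,"hand":0.92},{"dx":0,"dy":0,"dz":0,"wx":0,"wy":0,"wz":0,"hand":0.92}]' 5
```

```text
t: 4.52
tool_pos: [0.4589, 0.199, 0.2514]
orientation: [0.566, 0.824, 0.0, 0.0]
wrist_force: [1.0, -0.8, 0.9]
opening: 0.113
gripper_force: 0.2
t: 4.77
tool_pos: [0.459, 0.1991, 0.2514]
orientation: [0.566, 0.824, 0.0, 0.0]
wrist_force: [2.2, 0.5, -1.4]
opening: 0.1
gripper_force: 5.0
```

```bash
python3 -m inch '[{"dx":0,"dy":0.02,"dz":0,"wx":0,"wy":0,"wz":0,"hand":1},{"dx":0,"dy":0.02,"dz":0,"wx":0,"wy":0,"wz":0,"hand":1},{"dx":0,"dy":0.02,"dz":0,"wx":0,"wy":0,"wz":0,"hand":1}]' 55
python3 - <<'E'
from h import *
st=robot.state(); p0=st["tool_pos"]; R0=R.from_quat(st["orientation"]); M=R0.as_matrix()
th=np.radians(21.3); ax=np.array([np.cos(th),np.sin(th),0])   # tray +x
ear=np.array([p0[0],p0[1],.079]); far=np.array([ear[0],ear[1],0])+ax*.161+np.array([0,0,.058])
ty=np.array([-np.sin(th),np.cos(th),0])
for a in(2,4,6,8,10,12):
    Q=R.from_rotvec(np.radians(a)*ty); p=far+Q.apply(p0-far); 
    print(a,(M.T@(p-p0)/.025).round(3),(np.degrees((R0.inv()*Q*R0).as_rotvec())/6).round(3), (Q.apply(ear-far)+far-ear).round(4))
E
```

```text
t: 5.02
tool_pos: [0.4592, 0.1992, 0.2515]
orientation: [0.566, 0.824, -0.0, 0.0]
wrist_force: [0.5, 0.4, 1.9]
opening: 0.092
gripper_force: 55.0
2 [ 0.001  0.274 -0.22 ] [ 0.333 -0.002 -0.   ] [0.0008 0.0003 0.0056]
4 [ 0.003  0.556 -0.43 ] [ 0.667 -0.003 -0.   ] [0.0017 0.0007 0.0112]
6 [ 0.004  0.844 -0.631] [ 1.    -0.005 -0.   ] [0.0029 0.0011 0.0167]
8 [ 0.006  1.14  -0.821] [ 1.333 -0.007 -0.   ] [0.0042 0.0016 0.0222]
10 [ 0.007  1.442 -1.001] [ 1.667 -0.009 -0.   ] [0.0057 0.0022 0.0276]
12 [ 0.009  1.75  -1.17 ] [ 2.   -0.01 -0.  ] [0.0073 0.0029 0.033 ]
```

```bash
python3 -m inch '[{"dx":0,"dy":0.14,"dz":-0.11,"wx":0.17,"wy":0,"wz":0,"hand":1},{"dx":0,"dy":0.27,"dz":-0.22,"wx":0.33,"wy":0,"wz":0,"hand":1},{"dx":0,"dy":0.41,"dz":-0.33,"wx":0.5,"wy":0,"wz":0,"hand":1},{"dx":0,"dy":0.56,"dz":-0.43,"wx":0.67,"wy":0,"wz":0,"hand":1},{"dx":0,"dy":0.56,"dz":-0.43,"wx":0.67,"wy":0,"wz":0,"hand":1}]'
cat > tilt.py <<'E'
from h import *
import sys
c0=np.array([.4592,.1992,.2515]); R0=R.from_quat([.566,.824,0,0])
th=np.radians(21.1); ax=np.array([np.cos(th),np.sin(th),0]); ty=np.array([-np.sin(th),np.cos(th),0]); far=np.r_[c0[:2],.058]+ax*.161
for a in map(float,sys.argv[1:]):
    Q=R.from_rotvec(np.radians(a)*ty); go(far+Q.apply(c0-far),Rt=Q*R0)
E
python3 tilt.py 4 8 10
```

```text
t: 5.43
tool_pos: [0.4724, 0.2042, 0.262]
orientation: [0.566, 0.823, -0.03, -0.02]
wrist_force: [-1.1, -0.4, -1.6]
opening: 0.09
gripper_force: 55.0
d [ 0.   -0.01 -0.01] w [-0.02 -0.   -0.01] at [0.4724 0.2042 0.262 ] yaw 20.97 t 5.43 F [-1.1 -0.4 -1.6]
d [ 0.01  0.55 -0.44] w [ 0.65 -0.   -0.01] at [0.4724 0.2042 0.262 ] yaw 20.97 t 5.43 F [-1.1 -0.4 -1.6]
d [ 0.01  0.83 -0.64] w [ 0.98 -0.   -0.01] at [0.4724 0.2042 0.262 ] yaw 20.97 t 5.43 F [-1.1 -0.4 -1.6]
```

```bash
python3 -m inch '[{"dx":0,"dy":0.18,"dz":-0.15,"wx":0.22,"wy":0,"wz":0,"hand":1},{"dx":0,"dy":0.36,"dz":-0.3,"wx":0.44,"wy":0,"wz":0,"hand":1},{"dx":0,"dy":0.55,"dz":-0.44,"wx":0.65,"wy":0,"wz":0,"hand":1},{"dx":0,"dy":0.83,"dz":-0.64,"wx":0.98,"wy":0,"wz":0,"hand":1},{"dx":0,"dy":0.83,"dz":-0.64,"wx":0.98,"wy":0,"wz":0,"hand":1}]'
python3 tilt.py 10
python3 - <<'E'
from h import *
s=snap("side","s4"); c=snap("scene","c4")
A=cv2.resize(c["pixels"][255:345,190:310,::-1],(400,300),interpolation=cv2.INTER_CUBIC); B=cv2.resize(s["pixels"][150:240,150:270,::-1],(400,300),interpolation=cv2.INTER_CUBIC)
cv2.imwrite("pics/s4b.png",np.hstack([A,B]))
E
```

```text
t: 5.85
tool_pos: [0.4931, 0.2121, 0.2767]
orientation: [0.565, 0.821, -0.072, -0.049]
wrist_force: [-2.1, -0.4, -1.2]
opening: 0.091
gripper_force: 55.0
d [ 0.01 -0.01  0.01] w [ 0.   -0.01 -0.01] at [0.4931 0.2121 0.2767] yaw 20.97 t 5.85 F [-2.1 -0.4 -1.2]
```

View pics/s4b.png

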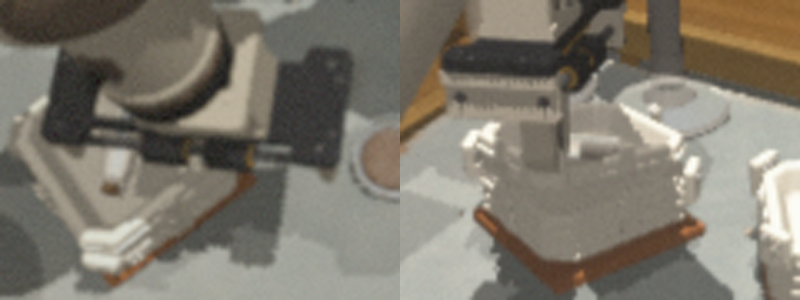

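The tray is tipped with its ear up and its far corner still down. The stack sits as before, and the vial stays in the tray, at about (115,175) of the left crop.

```bash
cat > lift.py <<'E'
from h import *
import sys
c0=np.array([.4592,.1992,.2515]); R0=R.from_quat([.566,.824,0,0])
th=np.radians(21.1); ax=np.array([np.cos(th),np.sin(th),0]); ty=np.array([-np.sin(th),np.cos(th),0]); far=np.r_[c0[:2],.058]+ax*.161
for k in range(1,len(sys.argv),2):
    a,h=map(float,sys.argv[k:k+2])
    Q=R.from_rotvec(np.radians(a)*ty); go(far+Q.apply(c0-far)+[0,0,h],Rt=Q*R0)
E
python3 lift.py 10 .02 10 .05 5 .1 0 .154
```

```text
d [ 0.   -0.11 -0.82] w [ 0.01 -0.   -0.  ] at [0.492  0.2118 0.276 ] yaw 21.0 t 5.95 F [-1.4 -0.9 -0.5]
d [ 0.   -0.31 -2.  ] w [ 0.01 -0.   -0.  ] at [0.492  0.2118 0.276 ] yaw 21.0 t 5.95 F [-1.4 -0.9 -0.5]
d [ 0.   -1.31 -3.38] w [-0.82 -0.   -0.  ] at [0.492  0.2118 0.276 ] yaw 21.0 t 5.95 F [-1.4 -0.9 -0.5]
d [-0.   -2.28 -4.86] w [-1.66 -0.   -0.  ] at [0.492  0.2118 0.276 ] yaw 21.0 t 5.95 F [-1.4 -0.9 -0.5]
```

```bash
python3 -m inch '[{"dx":0,"dy":-0.04,"dz":-0.2,"wx":0,"wy":0,"wz":0,"hand":1},{"dx":0,"dy":-0.08,"dz":-0.5,"wx":0,"wy":0,"wz":0,"hand":1},{"dx":0,"dy":-0.13,"dz":-0.9,"wx":0,"wy":0,"wz":0,"hand":1},{"dx":0,"dy":-0.22,"dz":-1.4,"wx":0,"wy":0,"wz":0,"hand":1},{"dx":0,"dy":-0.31,"dz":-1.9,"wx":0,"wy":0,"wz":0,"hand":1}]'
python3 lift.py 5 .1 0 .154
```

```text
t: 6.37
tool_pos: [0.4933, 0.2123, 0.3264]
orientation: [0.564, 0.821, -0.071, -0.049]
wrist_force: [0.3, -0.5, -1.4]
opening: 0.094
gripper_force: 55.0
d [ 0.   -1.01 -1.38] w [-0.81 -0.   -0.01] at [0.4933 0.2123 0.3264] yaw 21.0 t 6.37 F [ 0.3 -0.5 -1.4]
d [ 0.   -1.98 -2.87] w [-1.64  0.   -0.01] at [0.4933 0.2123 0.3264] yaw 21.0 t 6.37 F [ 0.3 -0.5 -1.4]
```

```bash
python3 -m inch '[{"dx":0,"dy":-0.3,"dz":-0.45,"wx":-0.27,"wy":0,"wz":0,"hand":1},{"dx":0,"dy":-0.7,"dz":-1,"wx":-0.58,"wy":0,"wz":0,"hand":1},{"dx":0,"dy":-1.15,"dz":-1.65,"wx":-0.95,"wy":0,"wz":0,"hand":1},{"dx":0,"dy":-1.6,"dz":-2.3,"wx":-1.32,"wy":0,"wz":0,"hand":1},{"dx":0,"dy":-1.98,"dz":-2.87,"wx":-1.64,"wy":0,"wz":0,"hand":1}]'
python3 -m inch '[{"dx":0,"dy":0,"dz":0,"wx":0,"wy":0,"wz":0,"hand":1},{"dx":0,"dy":0,"dz":0,"wx":0,"wy":0,"wz":0,"hand":1},{"dx":0,"dy":0,"dz":0,"wx":0,"wy":0,"wz":0,"hand":1}]'
python3 - <<'E'
from h import *
s=snap("side","s5"); c=snap("scene","c5"); w=snap("wrist","w5")
A=cv2.resize(c["pixels"][205:355,180:320,::-1],(400,428),interpolation=cv2.INTER_CUBIC); B=cv2.resize(s["pixels"][110:260,150:290,::-1],(400,428),interpolation=cv2.INTER_CUBIC)
cv2.imwrite("pics/s5b.png",np.hstack([A,B]))
for n,cc in(("sc",c),("si",s),("w",w)):
    P=cloud(cc).reshape(-1,3); ctr=np.array([.537,.230])
    m=(np.hypot(*(P[:,:2]-ctr).T)<.077)&(P[:,2]>.19)&(P[:,2]<.25)
    Q=P[m]; r=np.hypot(*(Q[:,:2]-ctr).T)
    for nm,k in(("floor",r<.035),("rim",(r>.064)&(Q[:,2]>.213))):
        q=Q[k]
        if len(q)<30: continue
        X=np.c_[q[:,:2]-ctr,np.ones(len(q))]
        for _ in range(10):
            f=np.linalg.lstsq(X,q[:,2],rcond=None)[0]; g=abs(X@f-q[:,2])<.006 if _>2 else np.ones(len(q),bool); q=q[g];X=X[g]
        print(n,nm,len(q),"z",f[2].round(4),"tilt along/lat deg",np.degrees(f[:2]@np.array([[.932,-.363],[.363,.932]])).round(2))
go([.459,.199,.4055],21)
E
```

```text
t: 6.78
tool_pos: [0.4585, 0.1996, 0.406]
orientation: [0.566, 0.824, 0.001, 0.001]
wrist_force: [0.1, -0.8, -1.0]
opening: 0.091
gripper_force: 55.0
t: 7.03
tool_pos: [0.4594, 0.1987, 0.4041]
orientation: [0.567, 0.824, -0.001, 0.0]
wrist_force: [0.7, -0.5, -2.3]
opening: 0.091
gripper_force: 55.0
sc floor 183 z 0.2059 tilt along/lat deg [  5.64 -11.41]
sc rim 336 z 0.2201 tilt along/lat deg [-0.32 -0.28]
si floor 104 z 0.2155 tilt along/lat deg [ 41.6  -10.65]
si rim 221 z 0.2198 tilt along/lat deg [-0.2  -0.15]
w floor 1201 z 0.2073 tilt along/lat deg [-16.83  -2.03]
w rim 2448 z 0.2196 tilt along/lat deg [-0.39  0.35]
d [ 0.01 -0.01 -0.09] w [-0.03 -0.01 -0.  ] at [0.4593 0.199  0.4032] yaw 20.99 t 7.18 F [-0.3  0.5 -0.9]
```

View pics/s5b.png

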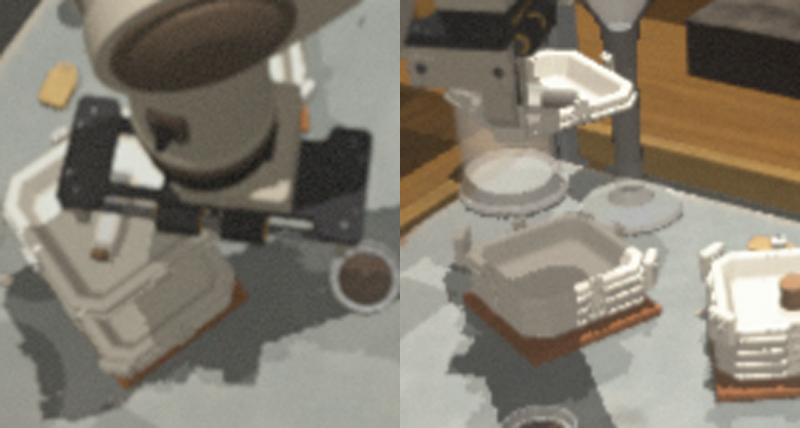

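The side view shows the tray held level with the vial in it. The stack below is empty and in place, and the other stack is untouched. The rim fit puts it within 0.4° of level with its underside at about 196 mm. I'll raise it 4 mm, let it settle and hand in.

```bash
python3 -m inch '[{"dx":0,"dy":0,"dz":-0.1,"wx":0,"wy":0,"wz":0,"hand":1},{"dx":0,"dy":0,"dz":-0.16,"wx":0,"wy":0,"wz":0,"hand":1},{"dx":0,"dy":0,"dz":-0.16,"wx":0,"wy":0,"wz":0,"hand":1},{"dx":0,"dy":0,"dz":-0.16,"wx":0,"wy":0,"wz":0,"hand":1},{"dx":0,"dy":0,"dz":-0.16,"wx":0,"wy":0,"wz":0,"hand":1}]'
python3 -c "
from plant import robot
import numpy as np
s=robot.state(); print(abs(s['dq']).max(), s['tool_pos']); print(robot.sign_off())"
```

```text
t: 7.6
tool_pos: [0.4592, 0.1992, 0.4078]
orientation: [0.566, 0.824, -0.0, -0.0]
wrist_force: [1.0, 0.1, -1.7]
opening: 0.093
gripper_force: 55.0
0.003117783425140851 [0.45918932 0.19915321 0.40781964]
the job is handed in; nothing more can be done
None
```

I peeled the tray holding the vial off its stack, ear corner first, and handed the job in at 7.6 s while holding it level about 20 cm above the bench; in the last pictures the vial was still in it and both stacks stood in place.

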